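Load the cartridge reader

TASK

Load the reader: with the fingertips push the big cartridge lying at the foot of the loading ramp slowly up the ramp, staying behind it so that it never rolls back or runs loose, until it drops into the seat against the reader's front. Then push the steel keeper's tab all the way in, so that its bar lies behind the cartridge, and move clear. Do not lift or carry the cartridge, and leave the tube rack, the bottle and the small spare cartridge standing where they are.

Things in the scene. Friction and masses are not known exactly. Their poses are not given: they have to be found in the camera images.
- loader: Fixed aluminium loading ramp between low grey cheeks, leading to a low white reader box. Origin: on the work surface, mid-channel. Its x axis points level, uphill (to the reader); y left when looking uphill; z up. Channel floor (mm, this frame): level, z 12, x -190 to -60; then an 8 degree slope. Channel 96 wide (y -48 to 48), cheeks 6 thick, 14 above the floor. A lip 6 high closes the low end.
- ramp_foot (a point): Mid-channel on the floor where the level lead-in ends and the 8 degree slope begins: x -60, y 0, z 12 mm in the loader's frame; axes as the loader's.
- crest (a point): Mid-channel at the top edge of the slope: x 85, y 0, z 32.4 mm in the loader's frame. Beyond it the floor steps down 4 mm into the level seat.
- seat (a point): Mid-channel where the seat's floor meets the stop (the reader's front face): x 125, y 0, z 28.4 mm in the loader's frame. The seat is 40 long. A cartridge home in it has its centre at x 98 to 100, z 53. The white reader box behind the stop: x 125 to 220, y -75 to 75, z 0 to 82.
- cartridge: White plastic cylinder with grey end bands, 50 in diameter, 90 long, 170 to 350 g, lying across the channel on the level lead-in, its centre 12 to 62 mm before the ramp foot; it rolls freely and may skid (smooth plastic; pushing it up takes under 5 N). Origin at its centre; its y axis is the cylinder's axis; x and z turn as it rolls.
- keeper (a joint): Travel of the steel keeper in m: 0 fully out, 0.045 fully in (hard stop); starts at 0 to 0.008. Slides along the loader's -y with about 1.5 N of friction and light damping, no spring, stays where left. Its bar (12 wide, centred at loader x 60, z 48 to 58 mm) then reaches across the channel behind the seated cartridge; bar tip at y = 58 mm minus travel.
- keeper_tab (a point): Centre of the outer (+y) face of the keeper's upright dark tab: push this face in the loader's -y direction. Tab 30 wide (x), 10 thick (y), 36 high, z 58 to 94 mm above the work surface. At travel 0 this point is at x 60, y 108, z 76 mm in the loader's frame; it moves with the keeper, to y 63 when fully in.
- guide (a point): Outer upper edge of the grey guide block that carries the keeper, outside the +y cheek: x 60, y 88, z 54 mm in the loader's frame. The block spans x 43 to 77, y 54 to 88, z 0 to 54; the fingertips pass over it while pushing the tab in.
- rack: Bystander: loose orange tube rack block with 15 holes, 90 x 150 x 35; origin under its centre.
- bottle: Bystander: white bottle with a blue cap, 54 in diameter, 140 high; origin under its centre.
- spare: Bystander: small white spare cartridge standing upright, 38 in diameter, 65 high; origin under its centre.
Mind the look-alikes: they are no part of the job. What is shaped like the cartridge but black or red is not meant.

How it is judged:
On the way, in this order (a step that is already met when the one before it is completed fails the run):
1. the cartridge lies in the seat against the stop (x of cartridge in the frame of loader between 0.094 and 0.106 m and z of cartridge in the frame of loader between 0.048 and 0.0565 m and angle between the y axis of cartridge and the y axis of loader, either way round below 0.12 rad), for 0.2 s.
2. the keeper is pushed in behind the seated cartridge (all of step 1 and value of joint keeper above 0.038 m), for 0.2 s.
At the end, for the whole second after the job is handed in: The cartridge rests in the seat within 6 mm of the stop, square to the channel within 0.12 rad, still; the keeper is in by more than 38 of its 45 mm; rack, bottle and spare cartridge stand within 30 mm of where they were (all of step 2 and linear speed of cartridge below 0.02 m/s and distance of each of rack, bottle, spare from where it was at the start of the episode below 0.03 m and angle between each of rack, bottle, spare's own z axis and vertical below 0.2 rad); the robot touches nothing.
It fails at once if the cartridge runs loose on the slope: faster than 0.15 m/s with no finger on it (x of cartridge in the frame of loader between -0.06 and 0.08 m and linear speed of cartridge above 0.15 m/s and contact force between the fingers and cartridge below 0.02 N).
It fails at once if the cartridge is lifted more than about 10 mm off the ramp (z of cartridge in the frame of loader above 0.07 m or (x of cartridge in the frame of loader below 0.01 m and z of cartridge in the frame of loader above 0.058 m) or (x of cartridge in the frame of loader below -0.06 m and z of cartridge in the frame of loader above 0.048 m)).
It fails at once if the tube rack is pushed aside or knocked over (distance of rack from where it was at the start of the episode above 0.03 m or angle between rack's own z axis and vertical above 0.3 rad).
It fails at once if the bottle is pushed aside or knocked over (distance of bottle from where it was at the start of the episode above 0.03 m or angle between bottle's own z axis and vertical above 0.3 rad).
It fails at once if the spare cartridge is pushed aside or knocked over (distance of spare from where it was at the start of the episode above 0.03 m or angle between spare's own z axis and vertical above 0.3 rad).
It also fails if it takes over 56 s, if anything falls off the work surface, if the arm or the gripper's body presses on something with over 40 N, if the wrist force passes 120 N, or if a joint passes its speed limit or range.

ROBOT

A 6-joint arm with a two-finger parallel gripper is mounted at the origin on the work surface. World frame = base frame: x ahead of the robot, y to its left, z up, the work surface at z = 0. Lengths are in m, angles in rad, forces in N, time in s.
With the tool pointing down it reaches from about 0.3 to 0.875 m from the base axis. Payload 6.4 kg.
Tool frame: the origin (TCP) lies at the very end of the fingers, on their centre line; the grasp point (between the pads) lies 19 mm behind it; z points along the fingers, y is the line along which they close (so a half turn about z gives the same grasp; the last joint's range is limited). The gripper opens to 85 mm and grips with 20 to 120 N. Pads are 22 mm wide; open, the fingers measure 114 mm over their backs; the gripper's body (76 mm by 85 mm) begins 54 mm behind the grasp point. The pads swing forward as they close: fully open they stand 13 mm farther back than shut.
Start: joints at [1.013, 0.181, 1.607, -0, 1.354, -0.206], TCP at [0.198, 0.54, 0.205] pointing down, gripper open.
Joint ranges: [-2.99, 2.99], [-0.89, 2.07], [0.3, 2.58], [-1.14, 4.28], [0, 2.63], [-3.12, 3.12]. Speed limits (rad/s): [2.57, 2.57, 3.01, 3.14, 3.14, 3.14].

INTERFACE

Orientations are given as a unit quaternion [w, x, y, z].
In Python, from bench import ctrl gives the robot as it stands.
- The arm moves only by the tool jog_arm, never from a script. Its argument "series" is a list that holds one entry, the list of rows, each a list of 7 numbers: the shift along the tool's x, y, z in mm, then the turn, a rotation vector about the tool's x, y, z in rad, then the finger opening in mm, from 0 to 85.4. In form: [[[tx, ty, tz, rx, ry, rz, gripper], ...]]. A call has exactly 10 rows; each row shifts and turns the commanded pose from where the row before left it, along the tool's axes as they then stand; what a row does not reach is not made up. A row lasts 1/10 s, in which the tool goes at most 50 mm and 8.59 degrees, less where a joint would pass 70% of its speed; a pose out of reach is approached as far as the arm can. A call with a gripper value outside its range is refused whole. The fingers move at their own pace and stop on an object; the grip force is fixed at half the most. Time passes only in rows, so rows that do not move let the fingers close, or fill a call up. It gives the time, the measured TCP pose, the force, the opening and the grip force at its end, in the units of the state.
- ctrl.get_obs(): the state, without advancing time (a new reading comes with each control period).
- ctrl.camera(name): name is "side" or "top" or "wrist"; returns a dict with "frame" (480x640x3 uint8, blue, green, red), "z_map" (480x640 float32, m along the optical axis (not along the pixel's ray), 0 where there is no reading), "fx", "fy", "cx", "cy" (pixels), "k1" (the pictures are not rectified: a ray, as slopes to the right and down, at radius r is drawn at 1 + k1 r^2 times it, then the intrinsics apply), "xyz" and "rotation" of the camera in the world. Camera axes: x right, y down, z forward; pixel columns grow to the right and rows downward; lengths in m; the calibration is good to about 2 mm. A picture is of the moment at which its call begins.
- ctrl.hand_in(): hands the job in; it is judged then, once.
The state is a dict: "time_s": time; "q": joint angles; "dq": joint speeds; "joint_efforts": joint torques, N m; "eef_pos": TCP position; "eef_rot": TCP orientation; "wrist_force": force on the tool from outside, world axes, zero at the start; "torque": the same for the moment, N m; "opening": opening from 0.0 (shut) to 1.0 (fully open); "grasp_force": force on a finger pad.
Only numpy, scipy, OpenCV 4.12 (cv2) and the standard library are available. Lean on these libraries where they do the work, as an engineer would, in place of code of your own. Each camera call takes 0.05 s, during which the arm holds its last target. There are 200 camera calls.

## Working session

There is one attempt and no reset: what is moved stays moved. The work goes in short steps, Python scripts to look and compute and a tool call to move; the robot and the scene stay as the last step left them, time stands still between calls to the robot, and variables do not carry over. Pictures are saved under pics/ and viewed, at most 10 in all, crops included, and the job is handed in when it is done.

Besides the shell and the picture viewer there is one more tool, called after "Call:" as a command line: name --argument value ..., lists and objects as JSON in quotes. jog_arm: Moves the arm, as the interface text tells. Its arguments: {"type":"object","properties":{"series":{"type":"array"}},"required":["series"]}

```bash
mkdir -p pics
cat > h.py <<'E'
import numpy as np, cv2
from bench import ctrl
def snap(n):
    c=ctrl.camera(n); np.save(f'pics/{n}.npy',c,allow_pickle=True); return c
def load(n): return np.load(f'pics/{n}.npy',allow_pickle=True).item()
def R(c):
    r=np.array(c['rotation'],float)
    if r.size==9: return r.reshape(3,3)
    w,x,y,z=r; 
    from scipy.spatial.transform import Rotation
    return Rotation.from_quat([x,y,z,w]).as_matrix()
def rays(c,uv):
    uv=np.atleast_2d(uv).astype(float)
    d=(uv-[c['cx'],c['cy']])/[c['fx'],c['fy']]; s=d.copy()
    for _ in range(20): s=d/(1+c['k1']*(s**2).sum(1,keepdims=True))
    return np.c_[s,np.ones(len(s))]
def plane(c,uv,z):
    r=rays(c,uv)@R(c).T; o=np.array(c['xyz']); return o+r*((z-o[2])/r[:,2])[:,None]
def depth(c,uv):
    uv=np.atleast_2d(uv).astype(int); z=c['z_map'][uv[:,1],uv[:,0]]
    return np.array(c['xyz'])+(rays(c,uv)*z[:,None])@R(c).T
def cloud(c):
    v,u=np.mgrid[:480,:640]; return depth(c,np.c_[u.ravel(),v.ravel()]).reshape(480,640,3)
E
python3 - <<'E'
from h import *
o=ctrl.get_obs(); print(o)
for n in('top','side'):
    c=snap(n); cv2.imwrite(f'pics/{n}0.png',c['frame']); print(n,c['xyz'],c['rotation'],c['fx'],c['k1'],(c['z_map']>0).mean())
E
```

```text
{'time_s': 0.0, 'q': array([ 1.01269329e+00,  1.81531486e-01,  1.60800441e+00, -6.27384981e-06,
        1.35378666e+00, -2.06276817e-01]), 'dq': array([ 0.00025748, -0.00144761, -0.00061013, -0.00098094, -0.0008741 ,
        0.00185125]), 'joint_efforts': array([ 4.96648936e-04, -4.44865179e+01, -3.51332545e+01, -3.54006406e-04,
        9.08314192e-03,  2.34636383e-05]), 'eef_pos': array([0.19780556, 0.53927591, 0.2038913 ]), 'eef_rot': array([-3.19744558e-04,  1.75006496e-01,  9.84566899e-01, -8.03687225e-04]), 'wrist_force': array([0.35980632, 0.49059759, 0.31658079]), 'torque': array([0.01620108, 0.0086683 , 0.01915771]), 'grasp_force': 0.0, 'opening': 1.0042666264810491}
top [0.31937605 0.00128077 1.25123694] [ 0.06941979 -0.7026118   0.70532323 -0.0635349 ] 441.97682082908307 -0.06163057785116373 0.9959700520833333
side [-0.05603199 -0.87643828  0.82718545] [-0.43737449  0.84366191 -0.27952422  0.13712896] 539.856967038998 -0.13688160491950277 0.9961555989583334
```

View pics/top0.png

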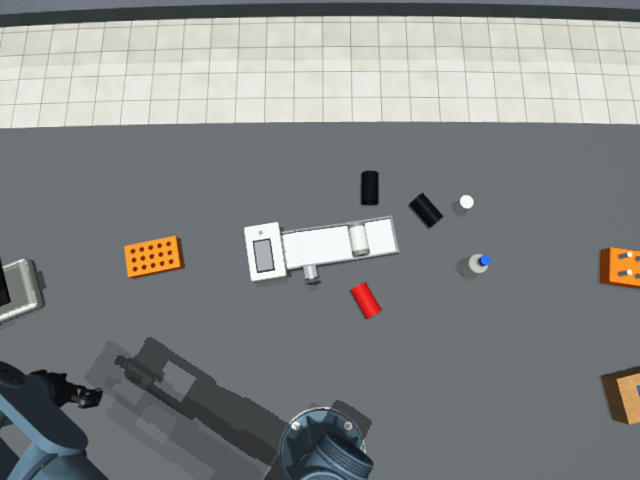

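View pics/side0.png

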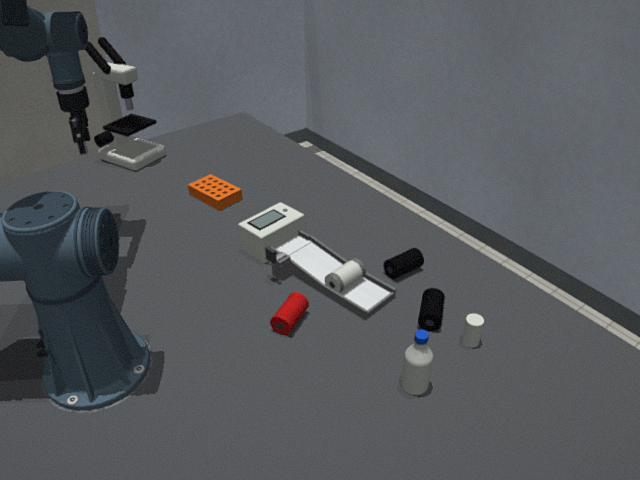

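The top view shows the reader box at about (265,252), with the ramp running right to (395,237). The cartridge is at (359,239) and the keeper tab at (312,283), on the robot's side. In the side view the cartridge is at (345,275), and the rack, bottle and spare are all well clear of the ramp.

```bash
cat > meas.py <<'E'
from h import *
c=load('top'); P=cloud(c); g=c['frame'].astype(int)
v,u=np.mgrid[:480,:640]
roi=(u>235)&(u<410)&(v>205)&(v<295)
z=P[...,2]
print('table z',np.median(z[150:170,200:300]), 'std',z[150:170,200:300].std())
# reader box: top plane
m=roi&(u<290)&(z>.072)&(z<.092); pts=P[m]; print('box top z',np.median(pts[:,2]),m.sum())
r=cv2.minAreaRect(pts[:,:2].astype(np.float32)*1000); print('box',r)
bx=np.array(cv2.boxPoints(r));print(bx)
# low end and cheeks: everything above z .008 incl. cheeks
m=roi&(z>.012)&(u>290)&(v<272)|roi&(u>325)&(z>.012); m&=P[...,2]<.05
r2=cv2.minAreaRect(P[m][:,:2].astype(np.float32)*1000); print('ramp',r2)
# whole bright cartridge in image by height above floor
m=roi&(u>335)&(u<385)&(z>.035); r3=cv2.minAreaRect(P[m][:,:2].astype(np.float32)*1000); print('cart',r3,P[m][:,2].max(),m.sum(), np.percentile(z[m],98))
m=roi&(v>260)&(u>298)&(u<325)&(z>.06)
print('tab',m.sum(),P[m].min(0),P[m].max(0),cv2.minAreaRect(P[m][:,:2].astype(np.float32)*1000))
for n,p in dict(rack=(154,257),bottle=(484,260),spare=(466,202),red=(366,300),blk=(370,188)).items(): print(n,depth(c,p))
E
python3 meas.py
python3 - <<'E'
from h import *
a=load('top')['frame'][200:300,235:410]; b=load('side')['frame'][195:325,225:405]
a=cv2.resize(a,None,fx=4,fy=4,interpolation=2)[:300*2]; cv2.imwrite('pics/crop_top.png',a)
cv2.imwrite('pics/crop_side.png',cv2.resize(b,None,fx=4,fy=4,interpolation=2))
E
```

```text
table z 0.0006786760547874415 std 0.07389871582238013
box top z 0.08376923498611055 1933
box ((533.22119140625, 151.42892456054688), (151.1516876220703, 95.37218475341797), 9.053048133850098)
[[451.08344 186.62923]
 [466.09015  92.44508]
 [615.35895 116.22862]
 [600.35223 210.41277]]
ramp ((515.5316162109375, -66.71798706054688), (214.55291748046875, 307.9351501464844), 9.118037223815918)
cart ((461.9639892578125, -88.47456359863281), (112.62715148925781, 317.59173583984375), 77.33663177490234) 1.251236942708306 795 0.21057052603012516
tab 82 [0.31937605 0.00128077 0.06001291] [0.49275017 0.04096923 1.25123694] ((405.7767028808594, 22.9272518157959), (175.96212768554688, 27.78316879272461), 5.092623233795166)
rack [[0.52457892 0.47259161 0.0314434 ]]
bottle [[ 0.49464126 -0.41691469  0.14055317]]
spare [[ 0.67069958 -0.406214    0.0665138 ]]
red [[ 0.40123506 -0.12147307  0.0475869 ]]
blk [[ 0.71755608 -0.14013092  0.05029981]]
```

View pics/crop_top.png

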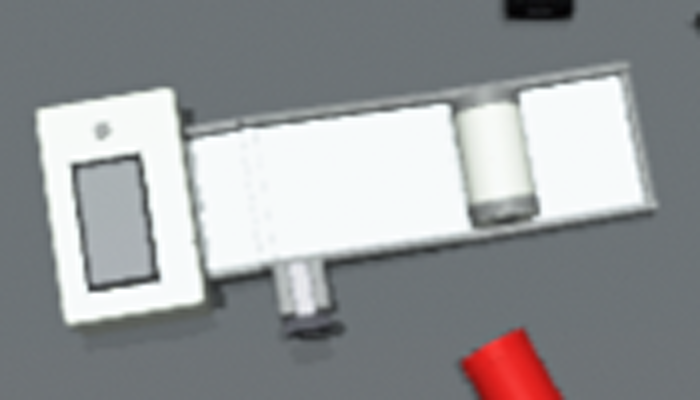

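View pics/crop_side.png

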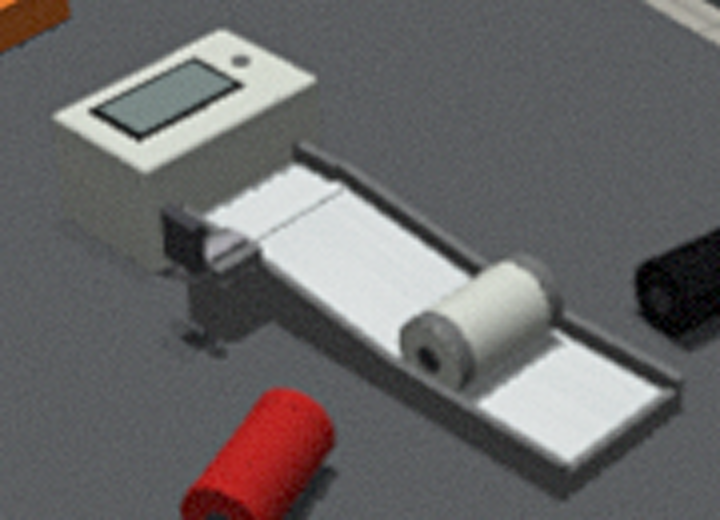

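The crops confirm the same layout. In the top crop the cartridge is at about (500,157), the low-end corners are (627,66) and (655,208), and the tab is at (310,325). I'll refine the frame with missing depth filtered out and cross-check it against the side view.

```bash
cat > meas2.py <<'E'
from h import *
def fr(n):
    c=load(n);P=cloud(c);P[c['z_map']<=0]=np.nan;return c,P
T=np.array([-.1573,.9875]);O=np.array([.5603,-.0189])
def loc(P): 
    d=P[...,:2]-O; return np.stack([d@T,d@[-T[1],T[0]],P[...,2]],-1)
for n in('top','side'):
    c,P=fr(n);L=loc(P)*1000;x,y,z=L[...,0],L[...,1],L[...,2]
    print(n,'table',np.nanmedian(z[(abs(z)<15)&(abs(y)<200)&(x<-210)&(x>-260)]))
    m=(x>110)&(x<240)&(abs(y)<95)&(abs(z-82)<6); r=cv2.minAreaRect(L[m][:,:2].astype(np.float32)); print(' box',np.round(r[0],1),np.round(r[1],1),round(r[2],2),np.median(z[m]))
    m=(x>-215)&(x<-10)&(abs(y)<75)&(z>7)&(z<34)
    q=L[m]; 
    for x0 in(-180,-150,-90,-20): 
        s=q[abs(q[:,0]-x0)<10]; print('  ramp y range at',x0,np.percentile(s[:,1],[1,99]).round(1) if len(s) else 0)
    s=q[abs(q[:,1])<35]; print('  x low end',np.percentile(s[:,0],.5).round(1), 'floor z', np.median(s[(s[:,0]<-130)&(s[:,0]>-170),2]).round(1))
    m=(x>-190)&(x<-20)&(abs(y)<52)&(z>38)&(z<75); q=L[m].astype(np.float32);r=cv2.minAreaRect(q[:,:2]); print(' cart',m.sum(),np.round(r[0],1),np.round(r[1],1),round(r[2],2),'ztop',np.percentile(q[:,2],97))
    t=q[q[:,2]>np.percentile(q[:,2],80)]; print('   ridge',t.mean(0).round(1), 'linefit dx/dy',np.polyfit(t[:,1],t[:,0],1)[0])
    if len(q)>50:  # circle fit in xz
        a=np.c_[2*q[:,0],2*q[:,2],np.ones(len(q))];s=np.linalg.lstsq(a,(q[:,0]**2+q[:,2]**2),rcond=None)[0];print('   circ',s[:2],np.sqrt(s[2]+s[0]**2+s[1]**2))
    m=(x>35)&(x<85)&(y>75)&(y<130)&(z>62)&(z<105);print(' tab',m.sum(),np.percentile(L[m],[2,50,98],axis=0).round(1))
E
python3 meas2.py
```

```text
top table 1.130620269668814
 box [ 1.725e+02 -1.000e-01] [ 95.4 151. ] 0.0 83.53968330006967
  ramp y range at -180 [-54.1  53.2]
  ramp y range at -150 [-54.1  53. ]
  ramp y range at -90 [-54.   61.9]
  ramp y range at -20 [-54.5  53.3]
  x low end -193.8 floor z 13.1Traceback (most recent call last):
  File "meas2.py", line 16, in <module>
    m=(x>-190)&(x<-20)&(abs(y)<52)&(z>38)&(z<75); q=L[m].astype(np.float32);r=cv2.minAreaRect(q[:,:2]); print(' cart',m.sum(),np.round(r[0],1),np.round(r[1],1),round(r[2],2),'ztop',np.percentile(q[:,2],97))
                                                                              ~~~~~~~~~~~~~~~^^^^^^^^^
cv2.error: OpenCV(4.12.0) /io/opencv/modules/imgproc/src/convhull.cpp:143: error: (-215:Assertion failed) total >= 0 && (depth == CV_32F || depth == CV_32S) in function 'convexHull'
```

```bash
sed -i 's/cv2.minAreaRect(q\[:,:2\])/cv2.minAreaRect(np.ascontiguousarray(q[:,:2]))/' meas2.py; python3 meas2.py
```

```text
top table 1.130620269668814
 box [ 1.725e+02 -1.000e-01] [ 95.4 151. ] 0.0 83.53968330006967
  ramp y range at -180 [-54.1  53.2]
  ramp y range at -150 [-54.1  53. ]
  ramp y range at -90 [-54.   61.9]
  ramp y range at -20 [-54.5  53.3]
  x low end -193.8 floor z 13.1
 cart 586 [-85.    1.4] [90.4 50. ] 89.74 ztop 65.97492
   ridge [-84.3   3.8  64.4] linefit dx/dy 0.006874909073736854
   circ [-84.72440477  42.62672971] 21.501641236311563
 tab 57 [[ 48.8  95.7  63.4]
 [ 62.6 102.   94.2]
 [ 76.  105.7  98.3]]
side table 0.6976443777881869
 box [170.1   1.3] [ 99.3 153.4] 0.02 82.42970799092036
  ramp y range at -180 [-52.8  55. ]
  ramp y range at -150 [-53.5  54.5]
  ramp y range at -90 [-33.4  56.9]
  ramp y range at -20 [-52.8  55.5]
  x low end -195.6 floor z 11.5
 cart 673 [-90.6   2.2] [94.1 51.9] 87.6 ztop 62.940113
   ridge [-89.4   4.1  61.8] linefit dx/dy -0.010176921501763574
   circ [-91.02611601  43.31880102] 18.664699130197594
 tab 140 [[ 43.5  97.2  62.6]
 [ 55.4 104.7  81. ]
 [ 73.2 108.2  95.9]]
```

Both views agree with each other and with the given sizes. The box measures 95×151, with its top at about 83 mm. The cartridge centre is at loader x of about -87 mm, y of about 2. The tab's outer face is at y of about 107. Next I'll write a helper that gives a loader-frame target as a shift in tool axes, then turn the tool.

```bash
cat > go.py <<'E'
import sys; from h import *
from scipy.spatial.transform import Rotation as Ro
T=np.array([-.1573,.9875,0]);Y=np.array([-.9875,-.1573,0]);O=np.array([.5603,-.0189,0])
L=np.c_[T,Y,[0,0,1]]
o=ctrl.get_obs(); w,x,y,z=o['eef_rot']; M=Ro.from_quat([x,y,z,w]).as_matrix(); p=np.array(o['eef_pos'])
G=np.c_[T,-Y,[0,0,-1]]
print('t',o['time_s'],'tcp loader mm',((p-O)@L*1000).round(1),'F loader',(np.array(o['wrist_force'])@L).round(2))
print('turn to goal (tool rotvec)',Ro.from_matrix(M.T@G).as_rotvec().round(4))
if len(sys.argv)>3:
    t=O+L@(np.array(sys.argv[1:4],float)/1000); print('world',t.round(3),'shift in tool after turn',(G.T@(t-p)*1000).round(1))
E
python3 go.py -150 1 110
```

```text
t 0.1 tcp loader mm [608.3 270.1 204. ] F loader [ 0.59 -0.66  0.28]
turn to goal (tool rotvec) [-1.600e-03  5.000e-04  1.061e+00]
world [ 0.583 -0.167  0.11 ] shift in tool after turn [-758.3  269.1   94. ]
```

Call:
jog_arm --series '[[[0,0,0,0,0,0.13,45],[0,0,0,0,0,0.13,45],[0,0,0,0,0,0.13,45],[0,0,0,0,0,0.13,45],[0,0,0,0,0,0.13,45],[0,0,0,0,0,0.13,45],[0,0,0,0,0,0.13,45],[0,0,0,0,0,0.13,45],[0,0,0,0,0,0.02,45],[0,0,0,0,0,0,45]]]'

```text
time_s: 1.1
eef_pos: [0.198, 0.5396, 0.2045]
eef_rot: [0.0, 0.648, 0.762, -0.0]
wrist_force: [-0.5, 0.5, 0.7]
opening: 0.525
grasp_force: 0.0
```

```bash
python3 go.py -150 1 110
```

```text
t 1.1 tcp loader mm [608.5 269.9 204.5] F loader [0.59 0.38 0.7 ]
turn to goal (tool rotvec) [-0.0004  0.0005  0.0035]
world [ 0.583 -0.167  0.11 ] shift in tool after turn [-758.5  268.9   94.5]
```

Call:
jog_arm --series '[[[-38,13.5,0,0,0,0.0035,45],[-38,13.5,0,0,0,0,45],[-38,13.5,0,0,0,0,45],[-38,13.5,0,0,0,0,45],[-38,13.5,0,0,0,0,45],[-38,13.5,0,0,0,0,45],[-38,13.5,0,0,0,0,45],[-38,13.5,0,0,0,0,45],[-38,13.5,0,0,0,0,45],[-38,13.5,0,0,0,0,45]]]'

```text
time_s: 2.1
eef_pos: [0.391, 0.1838, 0.205]
eef_rot: [0.0, 0.649, 0.761, 0.0]
wrist_force: [0.2, 0.2, 0.3]
opening: 0.526
grasp_force: 0.0
```

Call:
jog_arm --series '[[[-38,13.5,0,0,0,0,45],[-38,13.5,0,0,0,0,45],[-38,13.5,0,0,0,0,45],[-38,13.5,0,0,0,0,45],[-38,13.5,0,0,0,0,45],[-38,13.5,0,0,0,0,45],[-38,13.5,0,0,0,0,45],[-38,13.5,0,0,0,0,45],[-38,13.5,0,0,0,0,45],[-38,13.5,0,0,0,0,45]]]'

```text
time_s: 3.1
eef_pos: [0.5832, -0.1707, 0.2046]
eef_rot: [-0.0, 0.649, 0.761, 0.0]
wrist_force: [0.7, 0.6, 0.8]
opening: 0.526
grasp_force: 0.0
```

```bash
python3 go.py -150 1 110
python3 - <<'E'
from h import *
c=snap('wrist'); cv2.imwrite('pics/w1.png',c['frame']); print(c['xyz'],R(c)[:,2])
E
```

```text
t 3.1 tcp loader mm [-153.5    1.3  204.6] F loader [ 0.51 -0.84  0.76]
turn to goal (tool rotvec) [-0.0001 -0.0002  0.0004]
world [ 0.583 -0.167  0.11 ] shift in tool after turn [ 3.5  0.3 94.6]
[ 0.57085154 -0.10087597  0.37395489] [ 0.04387628 -0.27607035 -0.96013542]
```

View pics/w1.png

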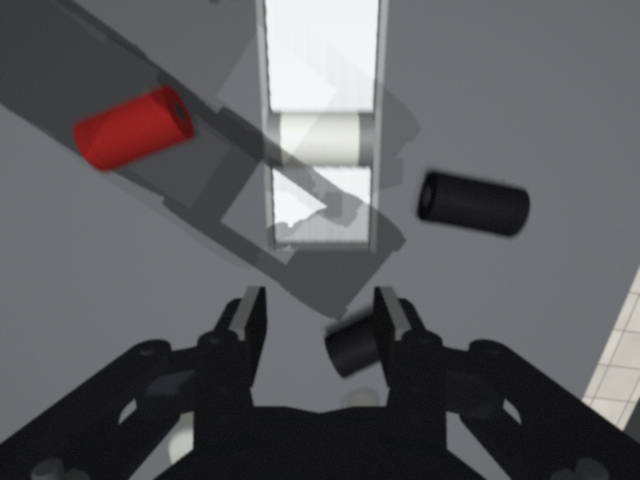

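The wrist view shows the fingers square to the channel, with the cartridge ahead at (320,138) and free channel floor under the fingertips. I'll check the cartridge from this second place and then descend behind it.

Run:
```python
from h import *
T=np.array([-.1573,.9875]);O=np.array([.5603,-.0189])
c=load('wrist');P=cloud(c);P[c['z_map']<=0]=np.nan;d=P[...,:2]-O
x,y,z=d@T*1000,d@[-T[1],T[0]]*1000,P[...,2]*1000
m=(x>-130)&(x<-30)&(abs(y)<55)&(z>36)&(z<75)
for a in(x,y,z):print(np.percentile(a[m],[1,50,99]).round(1))
m=(x>-170)&(x<-130)&(abs(y)<40)&(z<25);print('floor',np.median(z[m]))
g=P[:,:,2]
```

```text
[-110.3  -86.1  -63. ]
[-40.8   2.9  47. ]
[41.8 59.1 63.4]
floor 12.219663632755896
```

Call:
jog_arm --series '[[[0,0,20,0,0,0,45],[0,0,20,0,0,0,45],[0,0,20,0,0,0,45],[0,0,20,0,0,0,45],[0,0,20,0,0,0,45],[0,0,20,0,0,0,45],[0,0,20,0,0,0,45],[0,0,20,0,0,0,45],[0,0,10,0,0,0,45],[0,0,7,0,0,0,45]]]'

```text
time_s: 4.15
eef_pos: [0.5822, -0.1688, 0.0269]
eef_rot: [-0.001, 0.649, 0.76, -0.0]
wrist_force: [-0.3, -0.4, 0.7]
opening: 0.524
grasp_force: 0.0
```

```bash
python3 go.py -123 1 27
```

```text
t 4.15 tcp loader mm [-151.5    1.9   26.9] F loader [-0.36  0.36  0.68]
turn to goal (tool rotvec) [-0.0011 -0.0008 -0.001 ]
world [ 0.579 -0.141  0.027] shift in tool after turn [28.5  0.9 -0.1]
```

Call:
jog_arm --series '[[[5,0,0,0,0,0,45],[5,0,0,0,0,0,45],[5,0,0,0,0,0,45],[5,0,0,0,0,0,45],[2,0,0,0,0,0,45],[2,0,0,0,0,0,45],[2,0,0,0,0,0,45],[2,0,0,0,0,0,45],[2,0,0,0,0,0,45],[2,0,0,0,0,0,45]]]'

```text
time_s: 5.15
eef_pos: [0.5777, -0.1375, 0.0278]
eef_rot: [-0.0, 0.65, 0.76, -0.0]
wrist_force: [0.3, 0.1, -0.7]
opening: 0.526
grasp_force: 0.0
```

```bash
cat > cart.py <<'E'
from h import *
T=np.array([-.1573,.9875]);O=np.array([.5603,-.0189])
for n in('top','side'):
    c=snap(n);P=cloud(c);P[c['z_map']<=0]=np.nan;d=P[...,:2]-O
    x,y,z=d@T*1000,d@[-T[1],T[0]]*1000,P[...,2]*1000
    f=12+np.maximum(0,np.minimum(x,85)+60)*.1405; h=np.where(x>85,28.4,f)
    f=c['frame'].astype(int).max(2)
    m=(x>-180)&(x<122)&(abs(y)<50)&(z-h>20)&(z-h<56)&(f>70)
    print(n,m.sum(),*[np.percentile(a[m],[1,50,99]).round(1) for a in(x,y,z)],'slope',np.polyfit(y[m],x[m],1)[0].round(3))
E
python3 go.py; python3 cart.py
```

```text
t 5.15 tcp loader mm [-119.8    1.4   27.8] F loader [ 0.01 -0.3  -0.7 ]
turn to goal (tool rotvec) [-0.     -0.     -0.0026]
top 47 [-97.9 -88.5 117.6] [-48.1 -31.9  17.8] [41.8 62.9 67. ] slope 1.083
side 462 [-130.7 -100.5  121.5] [-38.7  28.8  48.7] [33.  54.5 75.6] slope 0.063
```

Call:
jog_arm --series '[[[2,0,0,0,0,0,45],[2,0,0,0,0,0,45],[2,0,0,0,0,0,45],[2,0,0,0,0,0,45],[2,0,0,0,0,0,45],[2,0,0,0,0,0,45],[2,0,0,0,0,0,45],[2,0,0,0,0,0,45],[2,0,0,0,0,0,45],[2,0,0,0,0,0,45]]]'

```text
time_s: 6.25
eef_pos: [0.5757, -0.1191, 0.0297]
eef_rot: [0.002, 0.65, 0.76, -0.0]
wrist_force: [-3.1, -4.0, 13.1]
opening: 0.526
grasp_force: 6.1
```

```bash
cat > wc.py <<'E'
from h import *
import sys
T=np.array([-.1573,.9875]);O=np.array([.5603,-.0189])
c=snap('wrist')
if len(sys.argv)>1: cv2.imwrite(f'pics/{sys.argv[1]}.png',c['frame'])
P=cloud(c);P[c['z_map']<=0]=np.nan;d=P[...,:2]-O
x,y,z=d@T*1000,d@[-T[1],T[0]]*1000,P[...,2]*1000
h=np.where(x>85,28.4,12+np.maximum(0,x+60)*.1405)
m=(x>-180)&(x<122)&(abs(y)<50)&(z-h>18)&(z-h<56)&(c['frame'].max(2)>60)
print(m.sum(),*[np.percentile(a[m],[1,50,99]).round(1) for a in(x,y,z)])
for s in(-35,-20,0,20,35):
    k=m&(abs(y-s)<5); print(s,k.sum(),np.percentile(x[k],[2,98]).round(1) if k.sum() else '', np.percentile(z[k],98).round(1) if k.sum() else '')
E
python3 go.py; python3 wc.py w2
```

```text
t 6.25 tcp loader mm [-101.4    0.5   29.7] F loader [-3.44  3.68 13.1 ]
turn to goal (tool rotvec) [ 0.0017  0.0029 -0.0022]
22793 [-101.2  -73.4  -56.7] [-41.2   2.7  46.3] [36.5 59.4 63.2]
-35 2348 [-91.6 -56.3] 63.2
-20 2594 [-100.8  -56.8] 62.9
0 2662 [-100.3  -56.9] 62.6
20 2687 [-101.3  -57. ] 62.6
35 2469 [-95.7 -57. ] 63.0
```

View pics/w2.png

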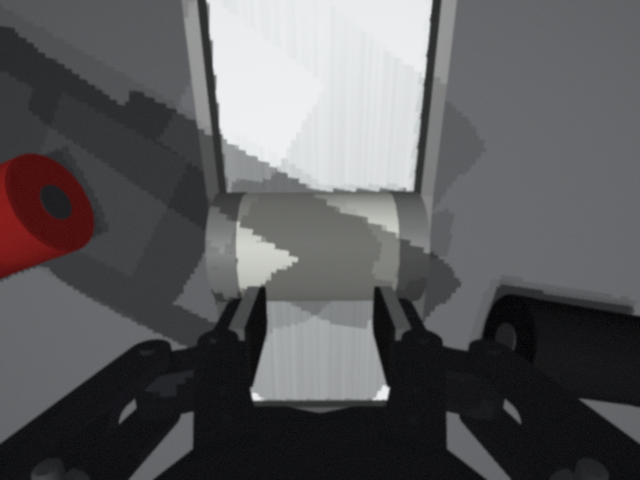

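The wrist view shows the fingers touching the cartridge's back at about (265,300) and (380,300), with the cartridge square. An upward force of 13 N is unexpected, though, so I'll look from the side before going on.

```bash
python3 - <<'E'
from h import *
c=snap('side');P=cloud(c);cv2.imwrite('pics/s2.png',cv2.resize(c['frame'][190:330,260:430],None,fx=4,fy=4,interpolation=2))
E
python3 go.py
```

```text
t 6.35 tcp loader mm [-101.2    0.5   29.8] F loader [-2.52  3.66 11.32]
turn to goal (tool rotvec) [ 0.0017  0.0027 -0.0021]
```

View pics/s2.png

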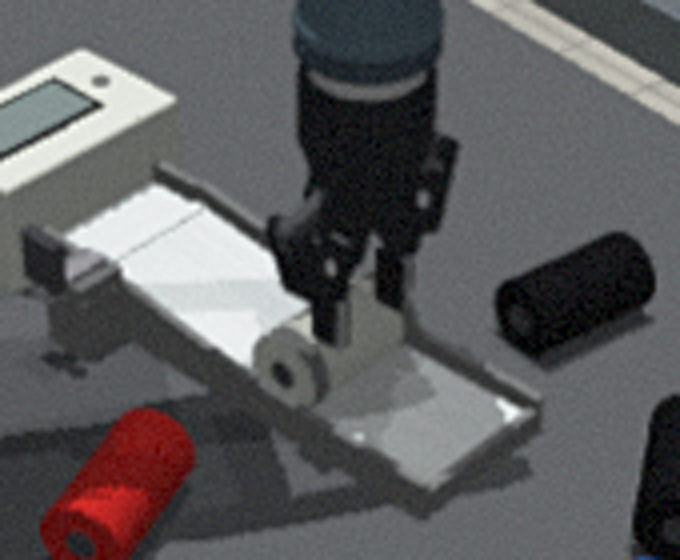

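The side view shows the cartridge square, and the near finger's tip at crop (325,340) sits quite high on its back. I'll measure the tip height and the true cartridge centre.

Run:
```python
from h import *
T=np.array([-.1573,.9875]);O=np.array([.5603,-.0189])
def loc(P): d=P[...,:2]-O; return np.stack([d@T,d@[-T[1],T[0]],P[...,2]],-1)*1000
c=load('side');L=loc(cloud(c))
for v in range(262,280,2): print(v,[tuple(L[v,u].round(0).astype(int)) for u in(336,340,344,348)], c['frame'][v,340])
c=load('wrist');L=loc(cloud(c));x,y,z=L[...,0],L[...,1],L[...,2]
for s in(0,):
  for xx in range(-106,-52,3):
    k=(abs(y-s)<8)&(abs(x-xx)<1.5)&(z<70)&(z>5); print(xx,np.median(z[k]).round(1) if k.any() else None,end='; ')
```

```text
262 [(np.int64(-109), np.int64(56), np.int64(118)), (np.int64(-750), np.int64(744), np.int64(827)), (np.int64(-116), np.int64(38), np.int64(112)), (np.int64(-78), np.int64(-19), np.int64(61))] [27 27 27]
264 [(np.int64(-108), np.int64(55), np.int64(112)), (np.int64(-116), np.int64(51), np.int64(114)), (np.int64(-114), np.int64(36), np.int64(105)), (np.int64(-85), np.int64(-10), np.int64(64))] [18 17 19]
266 [(np.int64(-27), np.int64(-32), np.int64(15)), (np.int64(-114), np.int64(49), np.int64(107)), (np.int64(-108), np.int64(30), np.int64(93)), (np.int64(-89), np.int64(-6), np.int64(62))] [24 22 21]
268 [(np.int64(-70), np.int64(14), np.int64(58)), (np.int64(-99), np.int64(32), np.int64(83)), (np.int64(-111), np.int64(33), np.int64(90)), (np.int64(-92), np.int64(-3), np.int64(60))] [26 22 20]
270 [(np.int64(-80), np.int64(25), np.int64(63)), (np.int64(-101), np.int64(34), np.int64(80)), (np.int64(-108), np.int64(29), np.int64(81)), (np.int64(-95), np.int64(0), np.int64(57))] [25 24 24]
272 [(np.int64(-82), np.int64(28), np.int64(60)), (np.int64(-98), np.int64(31), np.int64(71)), (np.
[... 174 characters left out ...]
36), np.int64(70)), (np.int64(-107), np.int64(27), np.int64(67)), (np.int64(-101), np.int64(7), np.int64(53))] [28 31 28]
276 [(np.int64(-92), np.int64(38), np.int64(60)), (np.int64(-97), np.int64(30), np.int64(58)), (np.int64(-109), np.int64(30), np.int64(64)), (np.int64(-103), np.int64(9), np.int64(49))] [96 98 98]
278 [(np.int64(-96), np.int64(42), np.int64(58)), (np.int64(-102), np.int64(35), np.int64(57)), (np.int64(-103), np.int64(23), np.int64(51)), (np.int64(-107), np.int64(13), np.int64(48))] [87 94 88]
-106 None; -103 50.7; -100 53.6; -97 56.8; -94 58.5; -91 60.2; -88 61.1; -85 61.5; -82 62.0; -79 61.7; -76 61.1; -73 60.6; -70 58.8; -67 57.1; -64 54.7; -61 50.9; -58 42.0; -55 12.9;
```

Run:
```python
from h import *
T=np.array([-.1573,.9875]);O=np.array([.5603,-.0189])
def loc(P): d=P[...,:2]-O; return np.stack([d@T,d@[-T[1],T[0]],P[...,2]],-1)*1000
c=load('wrist');L=loc(cloud(c))
for v in range(284,345,6): print(v,[(u,*L[v,u].round(0).astype(int).tolist(),int(c['frame'][v,u].max())) for u in(242,250,258,262,266,378,384,392)])
```

```text
284 [(242, -91, 34, 60, 185), (250, -90, 30, 61, 182), (258, -90, 27, 61, 181), (262, -90, 25, 61, 136), (266, -91, 24, 60, 106), (378, -91, -22, 60, 104), (384, -91, -25, 60, 104), (392, -90, -28, 61, 117)]
290 [(242, -94, 34, 59, 119), (250, -91, 29, 66, 82), (258, -90, 26, 66, 59), (262, -90, 24, 67, 14), (266, -94, 24, 59, 88), (378, -91, -21, 66, 16), (384, -91, -24, 66, 74), (392, -90, -27, 68, 80)]
296 [(242, -98, 35, 56, 82), (250, -91, 28, 71, 77), (258, -90, 25, 73, 20), (262, -92, 24, 69, 13), (266, -98, 25, 57, 72), (378, -91, -21, 71, 14), (384, -91, -23, 72, 68), (392, -90, -26, 72, 73)]
302 [(242, -90, 30, 77, 71), (250, -90, 27, 78, 73), (258, -90, 24, 77, 20), (262, -94, 24, 69, 15), (266, -99, 24, 59, 91), (378, -93, -21, 71, 16), (384, -90, -22, 78, 30), (392, -90, -25, 77, 73)]
308 [(242, -90, 29, 83, 71), (250, -91, 27, 81, 70), (258, -93, 24, 77, 16), (262, -97, 24, 69, 18), (266, -102, 24, 60, 86), (378, -95, -21, 73, 9), (384, -91, -21, 82, 18), (392, -90, -24, 82, 74)]
314 [(242, -90, 28, 87, 73), (250, -91, 26, 86, 33), (258, -94, 24, 79, 18), (262, -100, 25
[... 432 characters left out ...]
62, 67), (378, -102, -21, 74, 18), (384, -96, -21, 85, 13), (392, -91, -22, 94, 21)]
332 [(242, -92, 27, 96, 85), (250, -92, 24, 95, 14), (258, -101, 25, 79, 14), (262, -106, 24, 71, 15), (266, -111, 24, 63, 85), (378, -105, -21, 74, 12), (384, -97, -21, 86, 15), (392, -92, -21, 96, 23)]
338 [(242, -94, 27, 96, 84), (250, -94, 24, 95, 19), (258, -103, 24, 81, 18), (262, -108, 24, 72, 15), (266, -146, 33, 12, 134), (378, -107, -21, 74, 14), (384, -100, -21, 86, 13), (392, -93, -21, 97, 23)]
344 [(242, -95, 26, 98, 19), (250, -96, 24, 95, 11), (258, -105, 24, 82, 18), (262, -110, 24, 73, 43), (266, -149, 33, 12, 165), (378, -109, -21, 75, 16), (384, -102, -21, 87, 12), (392, -96, -21, 97, 22)]
```

The fingers' actual ends stand about 32 mm above the nominal TCP: the front edges at x -90 end at z of about 62. So they rode onto the cartridge's upper back, which explains the upward force. The cartridge is unharmed, still on the level at x of about -82. I'll lift off, back away, and check the tip height in free space.

Call:
jog_arm --series '[[[0,0,-4,0,0,0,45],[0,0,-6,0,0,0,45],[-3,0,-6,0,0,0,45],[-6,0,0,0,0,0,45],[-8,0,0,0,0,0,45],[-8,0,0,0,0,0,45],[-8,0,0,0,0,0,45],[-8,0,0,0,0,0,45],[-3,0,0,0,0,0,45],[0,0,0,0,0,0,45]]]'

```text
time_s: 7.35
eef_pos: [0.5815, -0.1619, 0.0437]
eef_rot: [-0.0, 0.65, 0.76, -0.0]
wrist_force: [0.0, -0.4, -0.2]
opening: 0.524
grasp_force: 0.0
```

```bash
cat > tip.py <<'E'
from h import *
T=np.array([-.1573,.9875]);O=np.array([.5603,-.0189])
def loc(P): d=P[...,:2]-O; return np.stack([d@T,d@[-T[1],T[0]],P[...,2]],-1)*1000
p=np.array(ctrl.get_obs()['eef_pos']); tc=loc(p[None])[0]; print('tcp',tc.round(1))
for n in('side','wrist'):
    c=snap(n);P=cloud(c);P[c['z_map']<=0]=np.nan;L=loc(P)-tc
    m=(abs(L[...,0])<16)&(abs(L[...,1])<50)&(L[...,2]>-10)&(L[...,2]<60)&(c['frame'].max(2)<95)&(loc(P)[...,2]>24)
    q=L[m]; print(n,m.sum(),'rel tcp z pct',np.percentile(q[:,2],[0,1,5,20]).round(1)); k=q[q[:,2]<np.percentile(q[:,2],5)]; print(k[:8].round(0).tolist())
E
python3 go.py; python3 tip.py; python3 wc.py | head -1
```

```text
t 7.35 tcp loader mm [-144.5    1.6   43.7] F loader [-0.39  0.06 -0.24]
turn to goal (tool rotvec) [-0.0001 -0.     -0.0033]
tcp [-144.5    1.6   43.7]
side 193 rel tcp z pct [28.  28.8 32.3 37.2]
[[5.0, -23.0, 31.0], [0.0, -21.0, 32.0], [-2.0, -22.0, 30.0], [-4.0, -23.0, 31.0], [-4.0, -26.0, 29.0], [-7.0, -23.0, 29.0], [-9.0, -24.0, 29.0], [5.0, 29.0, 30.0]]
wrist 3435 rel tcp z pct [29.  31.  34.1 39.8]
[[11.0, 29.0, 34.0], [11.0, 27.0, 34.0], [11.0, 26.0, 34.0], [11.0, 26.0, 34.0], [11.0, 25.0, 34.0], [11.0, 23.0, 34.0], [11.0, -21.0, 32.0], [11.0, -22.0, 34.0]]
23733 [-103.7  -78.4  -56.4] [-40.9   2.8  46.2] [42.9 59.5 63.2]
```

Both views put the tips 29–31 mm above the nominal TCP, in free space, at this opening. I'll lower so that the tips are at z of about 36, at the cartridge axis, and approach again.

Call:
jog_arm --series '[[[0,0,10,0,0,0,45],[0,0,10,0,0,0,45],[0,0,10,0,0,0,45],[0,0,7,0,0,0.003,45],[5,0,0,0,0,0,45],[5,0,0,0,0,0,45],[5,0,0,0,0,0,45],[5,0,0,0,0,0,45],[3,0,0,0,0,0,45],[2,0,0,0,0,0,45]]]'

```text
time_s: 8.5
eef_pos: [0.5778, -0.1361, 0.0071]
eef_rot: [0.0, 0.651, 0.759, 0.0]
wrist_force: [0.5, -0.3, -0.3]
opening: 0.525
grasp_force: 0.0
```

Call:
jog_arm --series '[[[2,0,0,0,0,0,45],[2,0,0,0,0,0,45],[2,0,0,0,0,0,45],[2,0,0,0,0,0,45],[2,0,0,0,0,0,45],[2,0,0,0,0,0,45],[2,0,0,0,0,0,45],[2,0,0,0,0,0,45],[2,0,0,0,0,0,45],[2,0,0,0,0,0,45]]]'

```text
time_s: 9.5
eef_pos: [0.5746, -0.1166, 0.0068]
eef_rot: [0.0, 0.651, 0.759, -0.0]
wrist_force: [1.1, -0.6, -0.2]
opening: 0.53
grasp_force: 0.0
```

```bash
python3 go.py; python3 wc.py
```

```text
t 9.5 tcp loader mm [-98.7   1.3   6.8] F loader [-0.77 -0.98 -0.2 ]
turn to goal (tool rotvec) [ 0.      0.     -0.0055]
34887 [-88. -57. -38.] [-40.8   2.4  46.1] [40.8 59.5 63.4]
-35 3848 [-81.8 -38. ] 63.0
-20 4172 [-88.3 -38.3] 63.2
0 3810 [-81.6 -38.4] 62.8
20 3840 [-81.7 -38.3] 62.7
35 3964 [-87.7 -38.9] 63.2
```

The cartridge is now at x of about -62.5, square and in contact. Next is the push up the slope at 30 mm/s, rising with it.

Call:
jog_arm --series '[[[2,0,-0.2,0,0,-0.003,45],[3,0,-0.4,0,0,-0.002,45],[3,0,-0.4,0,0,0,45],[3,0,-0.4,0,0,0,45],[3,0,-0.4,0,0,0,45],[3,0,-0.4,0,0,0,45],[3,0,-0.4,0,0,0,45],[3,0,-0.4,0,0,0,45],[3,0,-0.4,0,0,0,45],[3,0,-0.4,0,0,0,45]]]'

```text
time_s: 10.55
eef_pos: [0.57, -0.0878, 0.0106]
eef_rot: [-0.0, 0.649, 0.761, -0.0]
wrist_force: [-0.2, -0.8, 1.0]
opening: 0.528
grasp_force: 0.5
```

```bash
python3 go.py; python3 wc.py
```

```text
t 10.55 tcp loader mm [-69.6   1.2  10.6] F loader [-0.8   0.3   1.04]
turn to goal (tool rotvec) [-0.     -0.     -0.0005]
34839 [-58.8 -28.   -9.1] [-40.9   2.6  46. ] [43.5 63.3 66.9]
-35 3861 [-52.4  -9.3] 66.9
-20 4105 [-59.   -9.5] 66.6
0 3853 [-52.5  -9.4] 66.6
20 3873 [-54.1  -9.4] 66.6
35 3994 [-58.6  -9.4] 66.8
```

The cartridge follows in contact, square, now at x of about -34. Carrying on.

Call:
jog_arm --series '[[[3,0,-0.4,0,0,0,45],[3,0,-0.4,0,0,0,45],[3,0,-0.4,0,0,0,45],[3,0,-0.4,0,0,0,45],[3,0,-0.4,0,0,0,45],[3,0,-0.4,0,0,0,45],[3,0,-0.4,0,0,0,45],[3,0,-0.4,0,0,0,45],[3,0,-0.4,0,0,0,45],[3,0,-0.4,0,0,0,45]]]'

```text
time_s: 11.6
eef_pos: [0.5654, -0.0582, 0.0146]
eef_rot: [0.0, 0.649, 0.761, 0.0]
wrist_force: [-1.0, -0.7, 0.9]
opening: 0.529
grasp_force: 0.5
```

Call:
jog_arm --series '[[[3,0,-0.4,0,0,0,45],[3,0,-0.4,0,0,0,45],[3,0,-0.4,0,0,0,45],[3,0,-0.4,0,0,0,45],[3,0,-0.4,0,0,0,45],[3,0,-0.4,0,0,0,45],[3,0,-0.5,0,0,0,45],[3,0,-0.5,0,0,0,45],[3,0,-0.5,0,0,0,45],[3,0,-0.5,0,0,0,45]]]'

```text
time_s: 12.6
eef_pos: [0.5606, -0.0286, 0.019]
eef_rot: [0.0, 0.649, 0.761, -0.0]
wrist_force: [0.4, -1.2, 0.8]
opening: 0.527
grasp_force: 0.6
```

```bash
python3 go.py; python3 wc.py
```

```text
t 12.6 tcp loader mm [-9.7  1.2 19. ] F loader [-1.2  -0.21  0.85]
turn to goal (tool rotvec) [ 0.      0.     -0.0005]
34909 [ 1.1 32.  50.9] [-41.    2.5  46. ] [51.7 71.7 75.3]
-35 3853 [ 7.8 50.7] 75.3
-20 4105 [ 1.  50.4] 74.9
0 3843 [ 7.5 50.6] 74.9
20 3886 [ 6.3 50.6] 74.9
35 4001 [ 1.3 50.5] 75.3
```

Call:
jog_arm --series '[[[3,0,-0.4,0,0,0,45],[3,0,-0.4,0,0,0,45],[3,0,-0.4,0,0,0,45],[3,0,-0.4,0,0,0,45],[3,0,-0.4,0,0,0,45],[3,0,-0.4,0,0,0,45],[3,0,-0.4,0,0,0,45],[3,0,-0.4,0,0,0,45],[3,0,-0.4,0,0,0,45],[3,0,-0.4,0,0,0,45]]]'

```text
time_s: 13.65
eef_pos: [0.5559, 0.001, 0.023]
eef_rot: [0.0, 0.649, 0.761, -0.0]
wrist_force: [-0.5, -0.8, 0.8]
opening: 0.531
grasp_force: 0.5
```

Call:
jog_arm --series '[[[2,0,-0.3,0,0,0,45],[2,0,-0.3,0,0,0,45],[2,0,-0.3,0,0,0,45],[2,0,-0.3,0,0,0,45],[2,0,-0.3,0,0,0,45],[2,0,-0.3,0,0,0,45],[2,0,-0.3,0,0,0,45],[2,0,-0.3,0,0,0,45],[2,0,-0.3,0,0,0,45],[2,0,-0.3,0,0,0,45]]]'

```text
time_s: 14.65
eef_pos: [0.5522, 0.0212, 0.0256]
eef_rot: [-0.001, 0.649, 0.761, -0.0]
wrist_force: [0.5, -0.5, -0.6]
opening: 0.527
grasp_force: 0.0
```

Call:
jog_arm --series '[[[2,0,-0.3,0,0,0,45],[2,0,-0.3,0,0,0,45],[2,0,-0.3,0,0,0,45],[2,0,0,0,0,0,45],[2,0,0,0,0,0,45],[2,0,0,0,0,0,45],[2,0,0,0,0,0,45],[0,0,0,0,0,0,45],[0,0,0,0,0,0,45],[0,0,0,0,0,0,45]]]'

```text
time_s: 15.65
eef_pos: [0.5507, 0.0343, 0.0269]
eef_rot: [0.0, 0.649, 0.761, 0.0]
wrist_force: [-0.7, 0.3, 0.6]
opening: 0.529
grasp_force: 0.0
```

```bash
python3 go.py; python3 wc.py
```

```text
t 15.65 tcp loader mm [54.   1.1 26.9] F loader [0.42 0.69 0.59]
turn to goal (tool rotvec) [ 0.0001  0.     -0.0005]
32345 [ 64.8 103.2 121.6] [-41.3   2.2  45.7] [63.2 76.3 79.8]
-35 3555 [ 80.3 121.3] 79.4
-20 3840 [ 64.6 121.2] 80.0
0 3529 [ 79.7 121.2] 79.1
20 3572 [ 78.1 121.2] 79.2
35 3700 [ 65.  121.3] 79.6
```

The cartridge has dropped into the seat: its top is at z of about 79, against 78 expected, and it is square. I'll lift clear, close the fingers and go outside the tab.

Call:
jog_arm --series '[[[-2,0,-5,0,0,0,45],[0,0,-25,0,0,0,45],[0,0,-30,0,0,0,20],[0,0,-30,0,0,0,0],[0,0,-20,0,0,0,0],[2,-28,0,0,0,0,0],[2,-30,0,0,0,0,0],[2,-30,0,0,0,0,0],[2,-30,0,0,0,0,0],[0,-27,0,0,0,0,0]]]'

```text
time_s: 16.7
eef_pos: [0.4052, 0.0175, 0.1371]
eef_rot: [0.0, 0.649, 0.761, 0.0]
wrist_force: [-0.8, -0.1, -0.0]
opening: -0.001
grasp_force: 0.0
```

```bash
python3 go.py; sed -i "s/loc(P)\[...,2\]>24/loc(P)[...,2]>100/" tip.py; python3 tip.py
python3 - <<'E'
from h import *
T=np.array([-.1573,.9875]);O=np.array([.5603,-.0189])
c=snap('wrist');cv2.imwrite('pics/w3.png',c['frame'])
for n in('top','side','wrist'):
    c=snap(n);P=cloud(c);P[c['z_map']<=0]=np.nan;d=P[...,:2]-O
    x,y,z=d@T*1000,d@[-T[1],T[0]]*1000,P[...,2]*1000
    m=(x>60)&(x<122)&(abs(y)<46)&(z>62)&(z<85); print(n,'cart',m.sum(),[np.percentile(a[m],[1,50,99]).round(1).tolist() for a in(x,y,z)] if m.any() else '', )
    m=(x>35)&(x<85)&(y>80)&(y<130)&(z>70)&(z<100);print(' tab',m.sum(),[np.percentile(a[m],[2,50,98]).round(1).tolist() for a in(x,y,z)] if m.any() else '')
E
```

```text
t 16.7 tcp loader mm [ 60.3 147.5 137.1] F loader [ 0.06  0.84 -0.03]
turn to goal (tool rotvec) [ 0.0001  0.0001 -0.0003]
tcp [ 60.3 147.5 137.1]
side 132 rel tcp z pct [28.5 31.6 33.6 38.8]
[[-5.0, -13.0, 33.0], [-6.0, 8.0, 33.0], [-7.0, 6.0, 32.0], [-10.0, 2.0, 32.0], [-11.0, 1.0, 32.0], [-5.0, 5.0, 29.0], [-11.0, 6.0, 32.0]]
wrist 2341 rel tcp z pct [29.1 30.5 33.1 38.3]
[[12.0, 11.0, 31.0], [11.0, 11.0, 30.0], [11.0, 10.0, 29.0], [12.0, 10.0, 31.0], [12.0, 9.0, 31.0], [12.0, 9.0, 30.0], [12.0, 9.0, 30.0], [12.0, 8.0, 30.0]]
top cart 295 [[79.0, 96.7, 121.4], [-43.7, -18.5, 14.6], [62.2, 75.7, 82.9]]
 tab 0 
side cart 437 [[74.4, 88.8, 119.5], [-43.8, 4.9, 45.7], [62.2, 73.9, 80.9]]
 tab 111 [[43.6, 55.3, 72.7], [97.2, 104.6, 108.5], [70.8, 84.6, 95.3]]
wrist cart 8811 [[78.0, 102.3, 121.5], [-41.2, 2.3, 45.1], [63.8, 76.1, 79.6]]
 tab 1092 [[47.5, 63.5, 75.8], [98.1, 104.3, 107.7], [72.0, 93.5, 95.3]]
```

View pics/w3.png

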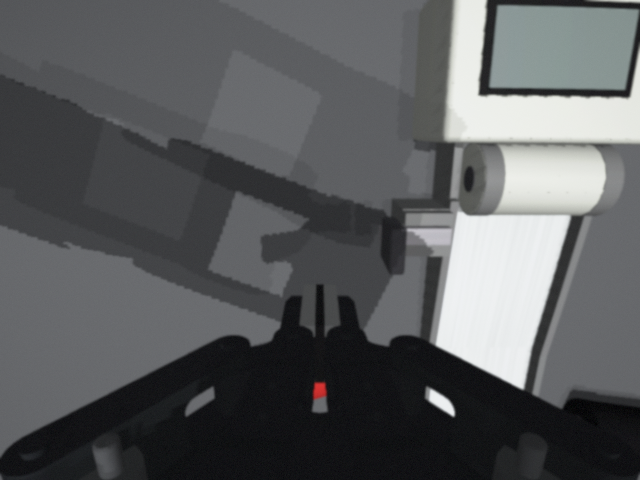

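The wrist view shows the cartridge seated at (540,180) against the reader and the tab at (393,245). The closed fingers stand outside the tab, with their tips 30 mm above the nominal TCP again. I'll descend so the tips are at z of about 68 and push.

Call:
jog_arm --series '[[[0,0,20,0,0,0,0],[0,0,20,0,0,0,0],[0,0,20,0,0,0,0],[0,0,20,0,0,0,0],[0,0,19,0,0,0,0],[0,4,0,0,0,0,0],[0,4,0,0,0,0,0],[0,4,0,0,0,0,0],[0,4,0,0,0,0,0],[0,4,0,0,0,0,0]]]'

```text
time_s: 18.0
eef_pos: [0.4275, 0.0206, 0.0387]
eef_rot: [0.001, 0.649, 0.761, 0.0]
wrist_force: [0.1, -0.1, 0.1]
opening: -0.003
grasp_force: 0.0
```

Call:
jog_arm --series '[[[0,3,0,0,0,0,0],[0,3,0,0,0,0,0],[0,3,0,0,0,0,0],[0,3,0,0,0,0,0],[0,3,0,0,0,0,0],[0,3,0,0,0,0,0],[0,3,0,0,0,0,0],[0,3,0,0,0,0,0],[0,3,0,0,0,0,0],[0,3,0,0,0,0,0]]]'

```text
time_s: 19.0
eef_pos: [0.4561, 0.0255, 0.0379]
eef_rot: [-0.0, 0.649, 0.761, 0.0]
wrist_force: [-2.2, 0.1, 2.1]
opening: 0.002
grasp_force: 0.9
```

```bash
cat > kp.py <<'E'
from h import *
T=np.array([-.1573,.9875]);O=np.array([.5603,-.0189])
for n in('side','wrist'):
    c=snap(n);P=cloud(c);P[c['z_map']<=0]=np.nan;d=P[...,:2]-O
    x,y,z=d@T*1000,d@[-T[1],T[0]]*1000,P[...,2]*1000
    m=(x>46)&(x<72)&(abs(y)<60)&(z>46)&(z<60);print(n,'bar',m.sum(),np.percentile(y[m],[2,50,98]).round(1) if m.any() else '')
    m=(x>42)&(x<78)&(y>45)&(y<115)&(z>84)&(z<97);print(' tab',m.sum(),[np.percentile(a[m],[2,50,98]).round(1).tolist() for a in(x,y,z)] if m.any() else '')
    m=(x>70)&(x<123)&(abs(y)<46)&(z>62)&(z<85);print(' cart',m.sum(),[np.percentile(a[m],[1,50,99]).round(1).tolist() for a in(x,y,z)] if m.any() else '')
E
python3 go.py; python3 kp.py
```

```text
t 19.0 tcp loader mm [60.2 96.  37.9] F loader [0.47 2.13 2.12]
turn to goal (tool rotvec) [-0.0001 -0.0001 -0.0005]
side bar 64 [-31.6  44.6  58.8]
 tab 83 [[44.0, 50.0, 65.4], [73.1, 96.8, 110.0], [84.5, 90.6, 96.3]]
 cart 332 [[73.8, 85.2, 115.0], [-43.5, -5.9, 44.5], [62.5, 73.0, 80.7]]
wrist bar 2139 [33.5 47.7 59.6]
 tab 2678 [[60.3, 70.6, 75.8], [73.5, 82.3, 109.2], [84.4, 93.0, 96.2]]
 cart 19832 [[79.0, 104.2, 122.6], [-27.6, 11.3, 45.3], [64.3, 76.0, 79.4]]
```

The push works: travel is about 24.5 mm at TCP y 96, so the hard stop comes at TCP y of about 75.5.

Call:
jog_arm --series '[[[0,3,0,0,0,0,0],[0,3,0,0,0,0,0],[0,3,0,0,0,0,0],[0,3,0,0,0,0,0],[0,2,0,0,0,0,0],[0,2,0,0,0,0,0],[0,2,0,0,0,0,0],[0,1,0,0,0,0,0],[0,1,0,0,0,0,0],[0,0,0,0,0,0,0]]]'

```text
time_s: 20.1
eef_pos: [0.4744, 0.0284, 0.0378]
eef_rot: [-0.001, 0.649, 0.761, -0.001]
wrist_force: [-7.2, -0.8, 3.6]
opening: 0.001
grasp_force: 3.6
```

```bash
python3 go.py; python3 kp.py
```

```text
t 20.1 tcp loader mm [60.2 77.4 37.8] F loader [0.39 7.25 3.61]
turn to goal (tool rotvec) [-0.0029 -0.0002 -0.0001]
side bar 70 [13.7 30.6 59.4]
 tab 83 [[44.2, 50.5, 63.9], [54.3, 75.3, 91.4], [84.4, 91.5, 96.4]]
 cart 251 [[74.3, 84.9, 112.1], [-43.5, -14.5, 30.0], [62.2, 72.4, 80.0]]
wrist bar 2576 [15.4 32.5 50. ]
 tab 2655 [[60.6, 70.7, 75.9], [55.4, 64.2, 91.0], [84.4, 93.1, 96.2]]
 cart 24903 [[78.9, 104.4, 122.6], [-40.3, 3.3, 45.1], [64.4, 76.1, 79.5]]
```

The force has risen to 7 N, the bar tip is at y of about 14 and travel is about 44 mm, so the keeper is at its stop. Backing off and up.

Call:
jog_arm --series '[[[0,-4,0,0,0,0,0],[0,-8,0,0,0,0,0],[0,-12,0,0,0,0,0],[0,-15,0,0,0,0,0],[0,-15,-10,0,0,0,0],[0,0,-25,0,0,0,0],[0,0,-30,0,0,0,0],[0,0,-30,0,0,0,0],[0,0,-15,0,0,0,0],[0,0,0,0,0,0,0]]]'

```text
time_s: 21.2
eef_pos: [0.4236, 0.0196, 0.1502]
eef_rot: [0.003, 0.649, 0.761, 0.001]
wrist_force: [-0.2, -0.1, -0.5]
opening: 0.002
grasp_force: 0.0
```

```bash
python3 go.py; python3 kp.py
```

```text
t 21.2 tcp loader mm [ 59.5 128.9 150.2] F loader [-0.03  0.21 -0.52]
turn to goal (tool rotvec) [ 0.0052  0.0021 -0.0005]
side bar 70 [14.5 29.9 56.9]
 tab 60 [[44.0, 57.1, 75.3], [54.1, 60.9, 64.5], [84.4, 91.6, 95.6]]
 cart 400 [[74.9, 90.8, 122.6], [-43.6, 0.3, 45.4], [62.7, 74.3, 80.2]]
wrist bar 702 [15.1 29.2 43.1]
 tab 817 [[47.5, 62.6, 75.8], [56.0, 61.5, 64.8], [84.9, 93.7, 95.3]]
 cart 8445 [[78.0, 102.6, 122.5], [-41.6, 1.9, 45.2], [63.5, 76.0, 79.5]]
```

The tab stayed in at y of about 63 to 64, the cartridge is seated, and nothing is touching the arm. One second to settle, then hand in.

Call:
jog_arm --series '[[[0,0,0,0,0,0,0],[0,0,0,0,0,0,0],[0,0,0,0,0,0,0],[0,0,0,0,0,0,0],[0,0,0,0,0,0,0],[0,0,0,0,0,0,0],[0,0,0,0,0,0,0],[0,0,0,0,0,0,0],[0,0,0,0,0,0,0],[0,0,0,0,0,0,0]]]'

```text
time_s: 22.3
eef_pos: [0.4223, 0.02, 0.1479]
eef_rot: [0.0, 0.649, 0.761, 0.0]
wrist_force: [-0.4, -0.8, 0.2]
opening: -0.001
grasp_force: 0.0
```

```bash
python3 -c "
from bench import ctrl
print(ctrl.hand_in())"
```

```text
the job is handed in; nothing more can be done
None
```

Handed in at 22.3 s, no verdict returned: the last camera check showed the cartridge in the seat, the keeper about 44 mm in and the arm clear; I did not re-measure the bystanders, but the arm never went near them.

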